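# Rock-test two clock pillar plates on the granite

### The arm

A 6-joint arm with a two-finger parallel gripper is mounted at the origin on the work surface. World frame = base frame: x ahead of the robot, y to its left, z up, the work surface at z = 0. Lengths are in m, angles in rad, forces in N, time in s.
With the tool pointing down it reaches from about 0.35 to 0.95 m from the base axis. Payload 17.4 kg.
Tool frame: the origin (TCP) lies at the very end of the fingers, on their centre line; the grasp point (between the pads) lies 19 mm behind it; z points along the fingers, y is the line along which they close (so a half turn about z gives the same grasp; the last joint's range is limited). The gripper opens to 93 mm and grips with 3 to 60 N. Pads are 15 mm wide; open, the fingers measure 128 mm over their backs; the gripper's body (75 mm by 188 mm) begins 65 mm behind the grasp point.
Start: joints at [-1.351, 0.116, 1.442, -0, 1.584, -0.038], TCP at [0.172, -0.653, 0.219] pointing down, gripper open.
Joint ranges: [-2.83, 2.83], [-0.83, 2.19], [0.07, 2.5], [-1.14, 4.28], [0.01, 3], [-2.97, 2.97]. Speed limits (rad/s): [1.89, 1.89, 2.22, 3.14, 3.14, 3.14].

### API

Orientations are given as a 3x3 rotation matrix whose columns are the frame's x, y, z axes.
In Python, from cell import readout, capture, get_calibration, bot, spotter gives the robot as it stands.
- The arm moves only by the shell command python3 -m pendant 'ROWS'. ROWS is JSON, a list of rows, each a list of 5 numbers: the finger opening in mm, from 0 to 93, then the shift along the tool's x, y, z in mm, then the turn about the tool's z in rad. In form: [[gripper, dx, dy, dz, roll], ...]. A call has 1 to 8 rows; each row is the pose to reach, as a shift and turn from the pose commanded when the call began, along the tool's axes at that moment; what a row does not reach only later rows make up. A row lasts 1/10 s, in which the tool goes at most 50 mm and 8.59 degrees, less where a joint would pass 70% of its speed; a pose out of reach is approached as far as the arm can. A call with a gripper value outside its range is refused whole. The fingers move at their own pace and stop on an object; the grip force is fixed at half the most. Time passes only in rows, so rows that repeat a pose let the fingers close. It gives the time, the measured TCP pose, the force, the opening and the grip force at its end, in the units of the state.
- readout.get_state(): the state, without advancing time (a new reading comes with each control period).
- capture(name): name is "side" or "top"; returns the picture (400x640x3 uint8, red, green, blue); there is no depth.
- get_calibration(name): a dict with "intrinsics" (3x3 intrinsics, pixels), "view" (4x4, takes a point from world to camera coordinates). Camera axes: x right, y up, looking along -z (the intrinsics and any distortion apply to the point x, -y, -z); pixel columns grow to the right and rows downward; lengths in m; the calibration is good to about 2 mm. A picture is of the moment at which its call begins. get_calibration takes no time and is no camera call.
- bot.hand_in(): hands the job in; it is judged then, once.
Trained networks look in the newest picture that a camera, given by its name, has taken for a name from the list of things; names that differ only in an ending like _2 or _b are one class to them, and where a whole thing is asked for, a point or a joint stands for the part that bears it (a point fixed in the world has none). Each returns a list of dicts, best first, with "score" (0 to 1); they miss things now and then, are a little off and sometimes report something else, mostly with a low value. They report only what shows in the picture. A call takes as long as a camera call. They do not tell look-alikes from the thing itself.
- spotter.spot_in(label, camera): "rect" ([left, top, width, height] in pixels, round what is visible of it).
- spotter.silhouettes(label, camera): "mask" (400x640 bool, what is visible of it) and "rect" ([left, top, width, height] in pixels, round what is visible of it).
The state is a dict: "time": time; "q": joint angles; "qd": joint speeds; "effort": joint torques, N m; "ee_pos": TCP position; "tcp_rot": TCP orientation; "force": force on the tool from outside, world axes, zero at the start; "torque": the same for the moment, N m; "width": finger opening in m; "finger_force": force on a finger pad.
Only numpy, scipy, OpenCV 4.12 (cv2) and the standard library are available. Lean on these libraries where they do the work, as an engineer would, in place of code of your own. Each camera call takes 0.05 s, during which the arm holds its last target. There are 200 camera calls.

### The job

Two brass clock pillar plates stand on the granite surface plate and one of them rocks. Find it: with closed fingertips press lightly on one corner and then on the opposite corner of each diagonal, and once a corner has dipped, press the corner diagonally opposite to rock it back. Then pick up the rocking plate by its long edges and set it down, without dropping it, on its pillars in the empty bay of the rework tray; leave the sound plate standing where it is and do not disturb the other things.

Things in the scene. Friction and masses are not known exactly. Their poses are not given: they have to be found in the camera images.
- plate_a_centre (a point): middle of one of two like brass clock pillar plates on the granite: a flat smooth plate 76 (x) by 60 (y) by 3 mm on four 8 mm round pillars at 31 mm (x) and 23 mm (y) either side of the middle; 39 mm high, 0.23 kg. This point is 37.5 mm above the feet, 1.5 mm below the top face; z up. Grip it across y (60 mm) by the middle of its long edges; a round boss hangs 10 mm below, towards +x +y
- plate_b_centre (a point): the same point of the other pillar plate, same in size, look and axes. One of the two, not told here, has one pillar 2.5 mm short: it too stands level, but the corner over that pillar dips about 2.5 mm when pressed (1 N is enough; a broad fingertip, bearing nearer the middle, sinks 1 to 2.5 mm) and comes back when let go. No other corner gives; plates and granite are rigid
- granite: dark granite surface plate, 200 mm (x) by 340 mm (y), 40 mm high, fixed; the clock plates stand on its flat top, about 85 mm either side of its middle along y. Origin at the centre of its underside, on the bench
- tray: pale plastic rework tray, 208 mm (x) by 90 mm (y), fixed: floor and walls 4 mm thick, walls 14 mm above the bench, a cross wall in the middle making two bays in a row along x. Origin at the centre of its underside. The bay at +x already holds a flat brass plate
- empty_bay (a point): middle of the floor of the tray's empty bay, 4 mm above the bench. Inside, the bay measures 98 mm (x) by 82 mm (y) and its walls stand 10 mm above this floor; x runs along the tray. A pillar plate stands in it with its long side along x, 13 mm to spare all round its pillars
- front_plate: flat brass plate without pillars, 76 by 60 by 3 mm, lying in the tray's other bay: leave it alone. Origin at the centre of its underside
- driver_stand: black block 40 by 150 by 45 mm with five upright screwdrivers, 110 mm high: leave it alone. Origin at the centre of its underside
- dust_pot: white round plastic pot, 64 mm across and 28 mm high: leave it alone. Origin at the centre of its underside
- watch_case: steel watch case ring with lugs, about 42 by 56 mm and 10 mm high: leave it alone. Origin at the centre of its underside
Things that resemble listed ones, but are neither listed nor needed, are in the scene too. What is shaped like the part that bears plate_a_centre but turquoise is not meant.

How it is judged:
On the way, in this order (a step that is already met when the one before it is completed fails the run):
1. the plate with the short pillar, standing on the granite, is pressed over that pillar and tips (by more than 0.02 rad) (((z of plate_a_pillar in the frame of plate_a above 0.0186 m and contact force between the fingers and plate_a above 0.4 N and distance of plate_a_centre from where it was at the start of the episode below 0.03 m and x of the grasp point in the frame of plate_a_centre below -0.005 m and y of the grasp point in the frame of plate_a_centre below -0.005 m and angle between plate_a's own z axis and vertical above 0.02 rad and contact force between plate_a and granite above 1 N) or (z of plate_b_pillar in the frame of plate_b above 0.0186 m and contact force between the fingers and plate_b above 0.4 N and distance of plate_b_centre from where it was at the start of the episode below 0.03 m and x of the grasp point in the frame of plate_b_centre below -0.005 m and y of the grasp point in the frame of plate_b_centre below -0.005 m and angle between plate_b's own z axis and vertical above 0.02 rad and contact force between plate_b and granite above 1 N))), for 0.06 s.
2. then it is rocked back: pressed on the opposite corner, standing level (((z of plate_a_pillar in the frame of plate_a above 0.0186 m and contact force between the fingers and plate_a above 0.4 N and distance of plate_a_centre from where it was at the start of the episode below 0.03 m and x of the grasp point in the frame of plate_a_centre above 0.005 m and y of the grasp point in the frame of plate_a_centre above 0.005 m and angle between plate_a's own z axis and vertical below 0.015 rad and contact force between plate_a and granite above 3.2 N) or (z of plate_b_pillar in the frame of plate_b above 0.0186 m and contact force between the fingers and plate_b above 0.4 N and distance of plate_b_centre from where it was at the start of the episode below 0.03 m and x of the grasp point in the frame of plate_b_centre above 0.005 m and y of the grasp point in the frame of plate_b_centre above 0.005 m and angle between plate_b's own z axis and vertical below 0.015 rad and contact force between plate_b and granite above 3.2 N))), for 0.06 s.
At the end, for the whole second after the job is handed in: The plate with the short pillar rests, released, on its pillars on the floor of the empty bay (middle within 22 mm of the bay's, standing height within 4 mm, tilt under 0.09 rad); the sound plate stands level on the granite within 30 mm of where it was; bystanders within 20 mm (((z of plate_a_pillar in the frame of plate_a above 0.0186 m and horizontal distance between plate_a_centre and empty_bay below 0.022 m and z of plate_a_centre in the frame of empty_bay between 0.033 and 0.0405 m and angle between plate_a's own z axis and vertical below 0.09 rad and contact force between plate_a and tray above 0.5 N and linear speed of plate_a below 0.02 m/s) or (z of plate_b_pillar in the frame of plate_b above 0.0186 m and horizontal distance between plate_b_centre and empty_bay below 0.022 m and z of plate_b_centre in the frame of empty_bay between 0.033 and 0.0405 m and angle between plate_b's own z axis and vertical below 0.09 rad and contact force between plate_b and tray above 0.5 N and linear speed of plate_b below 0.02 m/s)) and ((z of plate_a_pillar in the frame of plate_a below 0.0186 m and distance of plate_a_centre from where it was at the start of the episode below 0.03 m and angle between plate_a's own z axis and vertical below 0.03 rad and contact force between plate_a and granite above 0.5 N) or (z of plate_b_pillar in the frame of plate_b below 0.0186 m and distance of plate_b_centre from where it was at the start of the episode below 0.03 m and angle between plate_b's own z axis and vertical below 0.03 rad and contact force between plate_b and granite above 0.5 N))); the robot touches nothing.
It fails at once if a pillar plate is pressed harder than 80 N onto the granite (contact force between plate_a and granite above 80 N or contact force between plate_b and granite above 80 N).
It fails at once if a pillar plate falls freely (faster than 0.6 m/s, a drop of about 18 mm or more) ((linear speed of plate_a above 0.6 m/s and contact force between the fingers and plate_a below 0.05 N) or (linear speed of plate_b above 0.6 m/s and contact force between the fingers and plate_b below 0.05 N)).
It fails at once if a pillar plate is tipped over (0.5 rad) (angle between plate_a's own z axis and vertical above 0.5 rad or angle between plate_b's own z axis and vertical above 0.5 rad).
It fails at once if the sound plate is pushed more than 30 mm or lifted ((z of plate_a_pillar in the frame of plate_a below 0.0186 m and distance of plate_a_centre from where it was at the start of the episode above 0.03 m) or (z of plate_b_pillar in the frame of plate_b below 0.0186 m and distance of plate_b_centre from where it was at the start of the episode above 0.03 m)).
It fails at once if a bystander is moved by more than 20 mm (distance of any of front_plate, driver_stand, dust_pot, watch_case from where it was at the start of the episode above 0.02 m).
It also fails if it takes over 67 s, if anything falls off the work surface, if the arm or the gripper's body presses on something with over 40 N, if the wrist force passes 120 N, or if a joint passes its speed limit or range.

## Working session

There is one attempt and no reset: what is moved stays moved. The work goes in short steps, Python scripts to look and compute and a shell command to move; the robot and the scene stay as the last step left them, time stands still between calls to the robot, and variables do not carry over. Pictures are saved under pics/ and viewed, at most 10 in all, crops included, and the job is handed in when it is done.

```bash
mkdir -p pics
cat > h.py <<'E'
import numpy as np, cv2
from cell import readout, capture, get_calibration, bot, spotter
def ray(cam,u,v):
    c=get_calibration(cam);K=np.array(c["intrinsics"]);V=np.array(c["view"])
    d=np.linalg.inv(K)@[u,v,1.];d=np.array([d[0],-d[1],-d[2]])
    R=V[:3,:3];o=-R.T@V[:3,3];return o,R.T@d
def at_z(cam,u,v,z):
    o,d=ray(cam,u,v);return o+d*(z-o[2])/d[2]
def proj(cam,p):
    c=get_calibration(cam);K=np.array(c["intrinsics"]);V=np.array(c["view"])
    q=V[:3,:3]@np.array(p)+V[:3,3];q=K@[q[0],-q[1],-q[2]];return q[:2]/q[2]
def save(im,n): cv2.imwrite('pics/'+n,cv2.cvtColor(im,cv2.COLOR_RGB2BGR))
E
python3 - <<'E'
from h import *
np.set_printoptions(precision=3,suppress=True)
t=capture("top");s=capture("side")
save(t,'t0.png');save(s,'s0.png')
for c in("top","side"):
    g=get_calibration(c);print(c,{k:v for k,v in g.items() if k not in("view",)});print(ray(c,320,200))
    for l in("plate_a_centre","granite","tray","front_plate","driver_stand","dust_pot","watch_case"):
        for r in spotter.silhouettes(l,c)[:4]:
            m=r["mask"].astype(np.uint8);b=cv2.minAreaRect(cv2.findNonZero(m));print(c,l,round(r["score"],2),r["rect"],[np.round(x,1) for x in b])
print(readout.get_state())
E
```

```text
top {'intrinsics': array([[452.669,   0.   , 315.06 ],
       [  0.   , 452.669, 199.925],
       [  0.   ,   0.   ,   1.   ]])}
(array([0.296, 0.113, 1.413]), array([ 0.145,  0.003, -0.99 ]))
top plate_a_centre 0.67 [377.2, 170.2, 32.0, 31.8] [array([394.5, 184.5]), array([19.8, 25.5]), np.float64(45.0)]
top plate_a_centre 0.59 [446.1, 275.5, 33.6, 29.4] [array([463.8, 288.8]), array([21.9, 25.5]), np.float64(45.0)]
top plate_a_centre 0.55 [260.2, 157.1, 18.8, 28.1] [array([268.4, 171.2]), array([25.4, 19.3]), np.float64(75.1)]
top granite 0.63 [363.6, 152.3, 115.7, 75.0] [array([420.8, 189.7]), array([ 67.8, 113.7]), np.float64(84.1)]
top tray 0.81 [298.0, 172.7, 37.8, 63.0] [array([316. , 200.7]), array([28.9, 65.1]), np.float64(9.2)]
top front_plate 0.78 [315.6, 173.8, 16.8, 27.1] [array([320.6, 186.1]), array([18.7, 25. ]), np.float64(10.3)]
top front_plate 0.54 [378.2, 170.1, 31.4, 33.6] [array([395., 184.]), array([19.8, 24. ]), np.float64(45.0)]
top driver_stand 0.97 [149.4, 181.6, 55.1, 20.8] [array([173.6, 191.1]), array([54.7, 14.1]), np.float64(8.1)]
top driver_stand 0.34
[... 1510 characters left out ...]
 0.61 [230.1, 192.8, 22.6, 25.4] [array([239. , 205.5]), array([17., 18.]), np.float64(90.0)]
side watch_case 0.53 [215.5, 160.0, 15.4, 13.3] [array([221., 166.]), array([10., 10.]), np.float64(90.0)]
{'time': 0.8, 'q': array([-1.351,  0.116,  1.442,  0.   ,  1.584, -0.038]), 'qd': array([-0.001, -0.001, -0.001, -0.   ,  0.001,  0.001]), 'effort': array([ -0.001, -72.096, -62.273,   0.078,   0.018,   0.   ]), 'ee_pos': array([ 0.172, -0.653,  0.219]), 'tcp_rot': array([[ 0.967,  0.255, -0.   ],
       [ 0.255, -0.967,  0.   ],
       [ 0.   , -0.   , -1.   ]]), 'force': array([0.24 , 0.291, 0.063]), 'torque': array([ 0.003,  0.002, -0.004]), 'finger_force': 0.0, 'width': 0.09249089447522113}
```

View pics/t0.png

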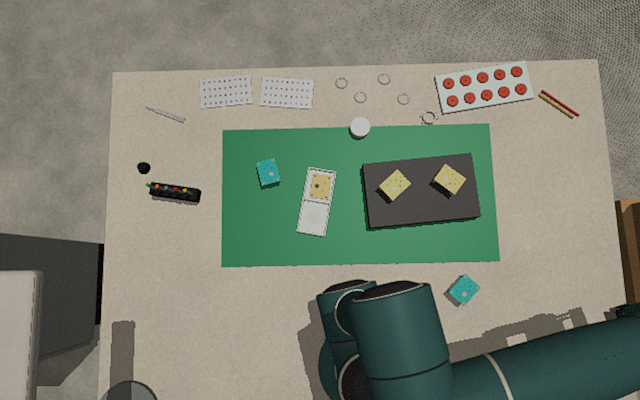

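View pics/s0.png

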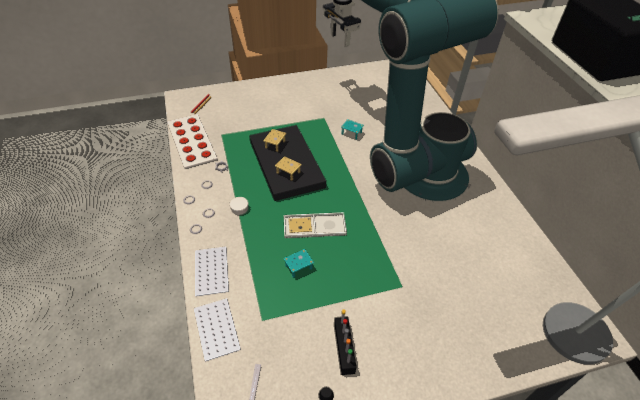

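The top view shows the two yellow brass plates on the dark granite at about (395,185) and (450,180). The tray is at (316,200), with its empty bay at the lower end, about (313,218), and the front plate in the upper bay.

Things that could be mistaken for a pillar plate:
- The turquoise tables at top (268,172) and (463,290) are excluded by colour.
- The flat plate in the tray at (321,186) has no pillars.

So the two on the granite are the right ones. I'll check with a close crop and segment by colour.

```bash
cat > m.py <<'E'
from h import *
np.set_printoptions(precision=4,suppress=True)
t=cv2.cvtColor(cv2.imread('pics/t0.png'),cv2.COLOR_BGR2RGB);s=cv2.cvtColor(cv2.imread('pics/s0.png'),cv2.COLOR_BGR2RGB)
def brass(im):
    h=cv2.cvtColor(im,cv2.COLOR_RGB2HSV);return cv2.inRange(h,(18,60,120),(38,255,255))
def world_rect(cam,m,z):
    c=max(cv2.findContours(m,cv2.RETR_EXTERNAL,cv2.CHAIN_APPROX_NONE)[0],key=cv2.contourArea)
    w=np.array([at_z(cam,*p[0],z)[:2] for p in c])*1000
    return cv2.minAreaRect(w.astype(np.float32)),w
from scipy.optimize import least_squares
def fitrect(cam,roi,z,x0,L=(.076,.060)):
    """render plate top rect against smoothed mask"""
    x,y,w,h=roi;im={'top':t,'side':s}[cam]
    lab=im[y:y+h,x:x+w].astype(float)
    b=np.clip((lab[...,:2].mean(2)-80)/110,0,1)
    b=cv2.GaussianBlur(b,(0,0),1.0)
    def cost(p):
        c,sn=np.cos(p[2]),np.sin(p[2])
        cs=[proj(cam,[p[0]+c*a*L[0]/2-sn*d*L[1]/2,p[1]+sn*a*L[0]/2+c*d*L[1]/2,z]) for a,d in((-1,-1),(1,-1),(1,1),(-1,1))]
        r=np.zeros((h*8,w*8),np.uint8);q=((np.array(cs)-[x,y]+.5)*8*16).astype(np.int32)
        cv2.fillPoly(r,[q],255,shift=4)
        r=cv2.GaussianBlur(cv2.resize(r,(w,h),interpolation=cv2.INTER_AREA).astype(float)/255,(0,0),1.0)
        return ((r-b)**2).sum()
    from scipy.optimize import minimize
    best=min((minimize(cost,[x0[0],x0[1],a],method='Nelder-Mead',options=dict(initial_simplex=np.array([[x0[0],x0[1],a],[x0[0]+.01,x0[1],a],[x0[0],x0[1]+.01,a],[x0[0],x0[1],a+.3]]))) for a in np.arange(0,np.pi,np.pi/6)),key=lambda r:r.fun)
    return best.x,best.fun
if __name__=="__main__":
    for cam,cens in(("top",((395,184),(450,180))),("side",((288,167),(275,139)))):
        for u,v in cens:
            x0=at_z(cam,u,v,.079);print(cam,x0,fitrect(cam,(u-24,v-24,48,48),.079,x0))
    # granite & tray
    g=cv2.inRange(cv2.cvtColor(t,cv2.COLOR_RGB2HSV),(0,0,20),(180,120,90))[130:240,355:490]
    for l,z,cc in(("tray",.014,"top"),("tray",.014,"side"),):
        capture(cc);m=spotter.silhouettes(l,cc)[0]["mask"].astype(np.uint8);print(l,cc,world_rect(cc,m,z)[0])
    a=cv2.resize(t[150:245,290:480],None,fx=4,fy=4,interpolation=cv2.INTER_CUBIC)[:380,:760]
    save(a,'c1.png')
    save(cv2.resize(s[120:240,250:350],None,fx=6,fy=5,interpolation=cv2.INTER_CUBIC),'c2.png')
E
python3 m.py
```

```text
top [ 0.5342 -0.1078  0.079 ] (array([ 0.5334, -0.1064,  2.2879]), np.float64(6.4549102707704895))Traceback (most recent call last):
  File "m.py", line 30, in <module>
    x0=at_z(cam,u,v,.079);print(cam,x0,fitrect(cam,(u-24,v-24,48,48),.079,x0))
                                       ~~~~~~~^^^^^^^^^^^^^^^^^^^^^^^^^^^^^^^
  File "m.py", line 25, in fitrect
    best=min((minimize(cost,[x0[0],x0[1],a],method='Nelder-Mead',options=dict(initial_simplex=np.array([[x0[0],x0[1],a],[x0[0]+.01,x0[1],a],[x0[0],x0[1]+.01,a],[x0[0],x0[1],a+.3]]))) for a in np.arange(0,np.pi,np.pi/6)),key=lambda r:r.fun)
  File "m.py", line 25, in <genexpr>
    best=min((minimize(cost,[x0[0],x0[1],a],method='Nelder-Mead',options=dict(initial_simplex=np.array([[x0[0],x0[1],a],[x0[0]+.01,x0[1],a],[x0[0],x0[1]+.01,a],[x0[0],x0[1],a+.3]]))) for a in np.arange(0,np.pi,np.pi/6)),key=lambda r:r.fun)
              ~~~~~~~~^^^^^^^^^^^^^^^^^^^^^^^^^^^^^^^^^^^^^^^^^^^^^^^^^^^^^^^^^^^^^^^^^^^^^^^^^^^^^^^^^^^^^^^^^^^^^^^^^^^^^^^^^^^^^^^^^^^^^^^^^^^^^^^^^^^^^^^^^^^^^^^^^^^^^^^^^^^^^^^^
    res = _minimize_neldermead(fun, x0, args, callback, bounds=bounds,
                               **options)
    fsim[j] = func(sim[j])
              ~~~~^^^^^^^^
    fx = function(np.copy(x), *(wrapper_args + args))
  File "m.py", line 19, in cost
    cs=[proj(cam,[p[0]+c*a*L[0]/2-sn*d*L[1]/2,p[1]+sn*a*L[0]/2+c*d*L[1]/2,z]) for a,d in((-1,-1),(1,-1),(1,1),(-1,1))]
        ~~~~^^^^^^^^^^^^^^^^^^^^^^^^^^^^^^^^^^^^^^^^^^^^^^^^^^^^^^^^^^^^^^^^^
  File "h.py", line 10, in proj
    c=get_calibration(cam);K=np.array(c["intrinsics"]);V=np.array(c["view"])
ValueError: time passes only in moves, steps and waits
```

```bash
sed -i 's/^def ray/_g=get_calibration\n_C={c:_g(c) for c in("top","side")}\nget_calibration=_C.__getitem__\ndef ray/' h.py
time python3 m.py; python3 -c "
from h import *; print(readout.get_state()['time'])"
```

```text
top [ 0.5342 -0.1078  0.079 ] (array([ 0.5334, -0.1064,  2.2879]), np.float64(6.4549102707704895))
top [ 0.5423 -0.2719  0.079 ] (array([ 0.5468, -0.2707,  0.9047]), np.float64(5.66797853728222))
side [ 0.5367 -0.0926  0.079 ] (array([ 0.5349, -0.1055,  2.3021]), np.float64(3.4953745839334243))
side [ 0.5493 -0.2538  0.079 ] (array([ 0.5485, -0.2695,  0.881 ]), np.float64(556.1774437266656))
tray top ((499.1941223144531, 127.31433868408203), (90.8588638305664, 206.8862762451172), 79.1740493774414)
tray side ((499.152587890625, 135.0145263671875), (99.4858169555664, 204.10345458984375), 78.63758087158203)
1.0
real	0m2.818s
user	0m1.184s
sys	0m0.061s
```

View pics/c1.png

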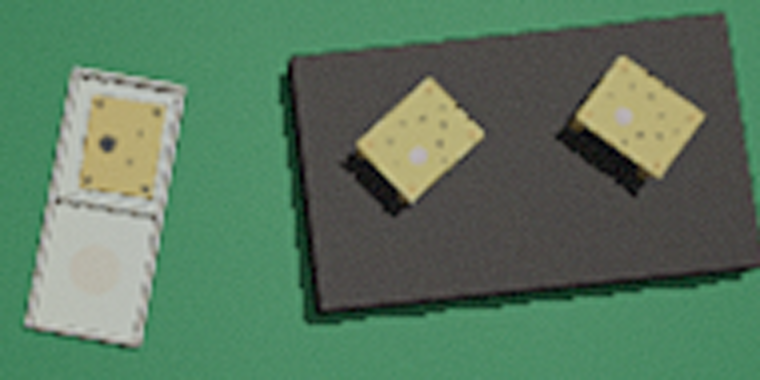

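View pics/c2.png

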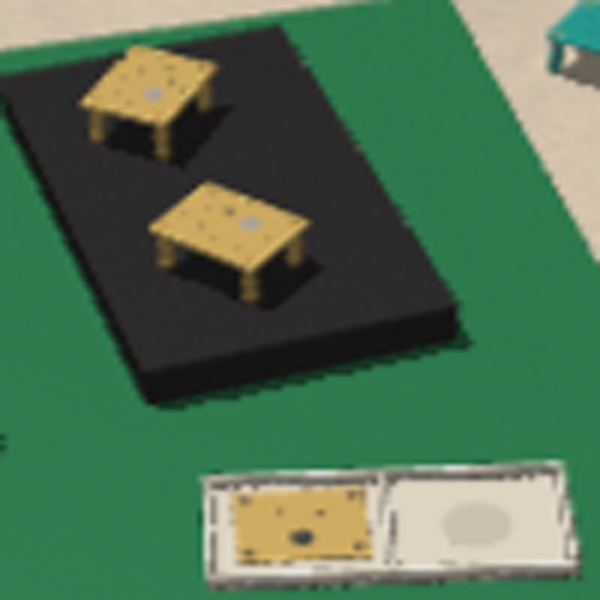

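The crops confirm two brass pillar plates, and both cameras agree to within 2 mm. P1 is at (0.534,-0.106) with yaw 2.295, and P2 is at (0.548,-0.270) with yaw 0.893. The pale boss blobs (crop 1 at (418,156) and (624,116)) lie towards +x +y of these axes, which settles the half-turn ambiguity. I'll move over P1's −x−y corner with the fingers closed.

```bash
cat >> h.py <<'E'
P={'P1':(.5342,-.106,2.295),'P2':(.5477,-.270,.893)}
def corner(k,sx,sy,a=31,b=23):
    x,y,t=P[k];c,s=np.cos(t),np.sin(t);return np.array([x+(c*a*sx-s*b*sy)/1e3,y+(s*a*sx+c*b*sy)/1e3])
def go(p,yaw=None):
    st=readout.get_state();R=np.array(st['tcp_rot']);d=R.T@(np.array(p)-st['ee_pos'])*1000
    r=0
    if yaw is not None:  # desired world angle of the closing line (tool y), mod pi; roll about tool z (down)
        cur=np.arctan2(R[1,1],R[0,1]);r=-((yaw-cur+np.pi/2)%np.pi-np.pi/2)
    print('t',round(st['time'],2),'tool shift mm',np.round(d,1),'roll',round(r,3),'F',np.round(st['force'],2),'z',round(st['ee_pos'][2],4),'w',round(st['width'],4))
E
python3 -c "
from h import *
for k in P: print(k,corner(k,-1,-1),corner(k,1,1),corner(k,1,-1),corner(k,-1,1))
go([*corner('P1',-1,-1),.10])"
python3 -m pendant '[[0,520,-420,20,0],[0,520,-420,20,0],[0,520,-420,20,0],[0,520,-420,20,0],[0,520,-420,20,0],[0,520,-420,20,0],[0,520,-420,20,0],[0,520,-420,20,0]]'
python3 -c "
from h import *
go([*corner('P1',-1,-1),.10])"
```

```text
P1 [ 0.57196634 -0.11398144] [ 0.49643366 -0.09801856] [ 0.53088891 -0.06754175] [ 0.53751109 -0.14445825]
P2 [ 0.54617658 -0.30857044] [ 0.54922342 -0.23142956] [ 0.58505542 -0.26027514] [ 0.51034458 -0.27972486]
t 1.0 tool shift mm [ 524.  -419.   118.7] roll 0 F [ 0.68 -0.07 -0.22] z 0.2187 w 0.0932
time: 1.8
ee_pos: [0.4096, -0.3287, 0.2069]
tcp_rot: [[0.967, 0.255, 0.001], [0.255, -0.967, -0.0], [0.0, 0.001, -1.0]]
force: [1.0, -0.9, 0.6]
width: 0.0338
finger_force: 0.0
t 1.8 tool shift mm [ 211.7 -166.3  106.9] roll 0 F [ 1.03 -0.86  0.6 ] z 0.2069 w 0.0338
```

```bash
python3 -m pendant '[[0,40,-32,5,0],[0,80,-64,20,0],[0,120,-96,40,0],[0,160,-130,60,0],[0,200,-160,80,0],[0,211,-166,98,0],[0,211,-166,98,0],[0,211,-166,98,0]]' >/dev/null
python3 -c "
from h import *
go([*corner('P1',-1,-1),.081])"
```

```text
t 2.6 tool shift mm [ 2.  -1.3 27.4] roll 0 F [ 0.01 -0.58  0.36] z 0.1084 w 0.0007
```

```bash
python3 -m pendant '[[0,2,-1,12,0],[0,2,-1,22,0],[0,2,-1,27,0],[0,2,-1,27,0],[0,2,-1,27,0]]' >/dev/null
python3 -c "
from h import *
go([*corner('P1',-1,-1),.079])"
python3 -m pendant '[[0,0,0,0.5,0],[0,0,0,1,0],[0,0,0,1.5,0],[0,0,0,1.5,0]]'|grep -E 'ee_pos|force'
python3 -m pendant '[[0,0,0,0.5,0],[0,0,0,0.5,0],[0,0,0,0.5,0]]'|grep -E 'ee_pos|force'
python3 -m pendant '[[0,0,0,0.5,0],[0,0,0,0.5,0],[0,0,0,0.5,0]]'|grep -E 'ee_pos|force'
```

```text
t 3.1 tool shift mm [ 0.1 -1.   2.9] roll 0 F [-0.28 -0.81 -0.15] z 0.0819 w 0.0002
ee_pos: [0.5722, -0.1147, 0.0802]
force: [-0.8, -0.7, -0.1]
finger_force: 0.0
ee_pos: [0.5722, -0.1147, 0.0797]
force: [1.2, 0.4, 0.9]
finger_force: 0.0
ee_pos: [0.5722, -0.1147, 0.0792]
force: [-0.0, 0.4, 0.8]
finger_force: 0.5
```

```bash
for i in 1 2 3; do python3 -m pendant '[[0,0,0,0.4,0],[0,0,0,0.4,0]]'|grep -E 'ee_pos|force'; done
```

```text
ee_pos: [0.5723, -0.1147, 0.0792]
force: [-1.5, 0.2, 5.2]
finger_force: 2.3
ee_pos: [0.5724, -0.1147, 0.0791]
force: [-2.0, 0.7, 7.1]
finger_force: 4.0
ee_pos: [0.5725, -0.1148, 0.079]
force: [-2.8, 1.3, 10.7]
finger_force: 5.3
```

P1's −x−y corner is rigid: the force rises to 10 N with no sink. Next is P2, with the yaw turned towards the grasp direction on the way.

```bash
python3 -m pendant '[[0,0,0,-12,0],[0,0,0,-27,0],[0,0,0,-27,0]]'|grep force
python3 -c "
from h import *
go([*corner('P2',-1,-1,34,26),.083],P['P2'][2]+np.pi/2)"
```

```text
force: [0.1, -0.2, 1.0]
finger_force: 0.0
t 5.0 tool shift mm [-76.2 184.5  24.9] roll -0.635 F [ 0.14 -0.22  0.97] z 0.1079 w 0.0006
```

```bash
python3 -m pendant '[[0,-19,46,0,-0.14],[0,-38,92,0,-0.28],[0,-57,138,0,-0.42],[0,-76,184,0,-0.56],[0,-76,184,10,-0.635],[0,-76,184,22,-0.635],[0,-76,184,25,-0.635],[0,-76,184,25,-0.635]]'|grep force
python3 -c "
from h import *
go([*corner('P2',-1,-1,34,26),.0795],P['P2'][2]+np.pi/2)"
```

```text
force: [0.1, 0.6, -0.1]
finger_force: 0.0
t 5.8 tool shift mm [-0.8  1.9 -0.1] roll -0.001 F [ 0.07  0.59 -0.08] z 0.0794 w 0.0002
```

```bash
for i in 1 2 3; do python3 -m pendant '[[0,0,0,0.5,0],[0,0,0,0.5,0]]'|grep -E 'ee_pos|force'; done
```

```text
ee_pos: [0.546, -0.3114, 0.0799]
force: [-0.2, -0.0, -0.6]
finger_force: 0.0
ee_pos: [0.5457, -0.3118, 0.0791]
force: [0.2, 0.3, -0.5]
finger_force: 0.1
ee_pos: [0.5458, -0.3121, 0.0788]
force: [1.3, -1.1, 2.4]
finger_force: 0.9
```

```bash
for i in 1 2; do python3 -m pendant '[[0,0,0,0.5,0],[0,0,0,0.5,0]]'|grep -E 'ee_pos|force'; done
```

```text
ee_pos: [0.5459, -0.3124, 0.0784]
force: [0.9, -2.8, 5.3]
finger_force: 2.3
ee_pos: [0.5459, -0.3126, 0.0781]
force: [0.6, -4.9, 6.5]
finger_force: 3.1
```

```bash
for i in 1 2; do python3 -m pendant '[[0,0,0,0.5,0],[0,0,0,0.5,0],[0,0,0,0.5,0]]'|grep -E 'ee_pos|force'; done
```

```text
ee_pos: [0.546, -0.3128, 0.0779]
force: [1.9, -5.6, 7.4]
finger_force: 3.7
ee_pos: [0.5461, -0.313, 0.0776]
force: [1.4, -7.1, 8.3]
finger_force: 4.4
```

P2's corner sinks about 1.5 mm and pushes the tip outward, so P2 rocks. I'll lift and press the opposite corner.

```bash
python3 -m pendant '[[0,0,0,-5,0],[0,0,0,-22,0],[0,0,0,-22,0]]'|grep force
python3 -c "
from h import *
go([*corner('P2',1,1),.081],P['P2'][2]+np.pi/2)"
```

```text
force: [0.4, 0.1, -0.6]
finger_force: 0.0
t 7.7 tool shift mm [ 64.8 -48.5  20.1] roll -0.0 F [ 0.35  0.12 -0.59] z 0.1012 w 0.0001
```

```bash
python3 -m pendant '[[0,30,-24,0,0],[0,65,-48,0,0],[0,65,-48,0,0],[0,65,-48,10,0],[0,65,-48,16,0],[0,65,-48,17,0],[0,65,-48,17,0]]'|grep force
python3 -c "
from h import *
go([*corner('P2',1,1),.0795],P['P2'][2]+np.pi/2)"
for i in 1 2 3; do python3 -m pendant '[[0,0,0,0.7,0],[0,0,0,0.7,0]]'|grep -E 'ee_pos|force'; done
```

```text
force: [-0.2, -0.3, -0.2]
finger_force: 0.0
t 8.4 tool shift mm [0.7 0.1 1.3] roll -0.001 F [-0.18 -0.26 -0.23] z 0.0808 w 0.0001
ee_pos: [0.549, -0.2316, 0.0809]
force: [-0.2, 0.3, 0.2]
finger_force: 0.0
ee_pos: [0.549, -0.2313, 0.0801]
force: [-0.1, 0.7, 0.1]
finger_force: 0.0
ee_pos: [0.549, -0.2312, 0.0793]
force: [0.4, 0.1, -0.2]
finger_force: 0.0
```

```bash
for i in 1 2 3; do python3 -m pendant '[[0,0,0,0.5,0],[0,0,0,0.5,0],[0,0,0,0.5,0]]'|grep -E 'ee_pos|force'; done
```

```text
ee_pos: [0.549, -0.2312, 0.0792]
force: [-2.3, 1.9, 5.1]
finger_force: 2.7
ee_pos: [0.5491, -0.2312, 0.0791]
force: [-4.7, 2.8, 10.4]
finger_force: 4.9
ee_pos: [0.5491, -0.2312, 0.0791]
force: [-5.7, 4.2, 13.7]
finger_force: 7.1
```

The opposite corner is rigid at 13.7 N, so P2 is the rocking plate. I'll lift, open and centre over P2 for the grasp.

```bash
python3 -m pendant '[[0,0,0,-15,0],[20,0,0,-30,0],[93,0,0,-30,0],[93,0,0,-30,0]]'|grep force
python3 -c "
from h import *
s=capture('side');save(cv2.resize(s[110:170,250:310],None,fx=8,fy=8,interpolation=cv2.INTER_CUBIC),'c3.png')
go([*P['P2'][:2],.0585],P['P2'][2]+np.pi/2)"
```

```text
force: [0.3, 0.7, -1.0]
finger_force: 0.0
t 10.35 tool shift mm [-30.9  23.3  49.2] roll -0.0 F [-0.47 -0.05 -0.33] z 0.1077 w 0.0239
```

View pics/c3.png

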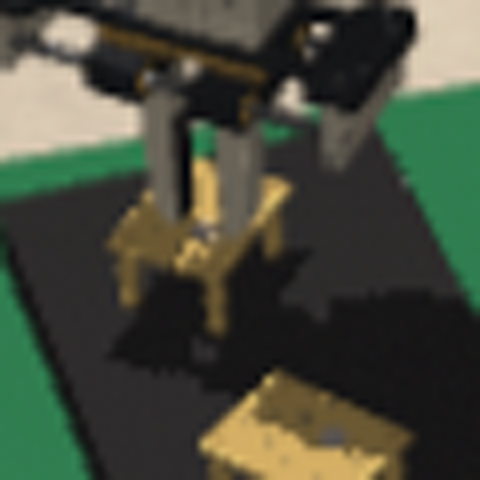

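The crop shows P2 standing level at about (200,235), with the fingers just above it and P1 undisturbed in front. I'll centre at this height while the fingers open.

```bash
python3 -m pendant '[[93,-15,12,-5,0],[93,-31,23,-5,0],[93,-31,23,-5,0],[93,-31,23,-5,0],[93,-31,23,-5,0],[93,-31,23,-5,0],[93,-31,23,-5,0],[93,-31,23,-5,0]]'|grep -E 'force|width'
python3 -c "
from h import *
t=capture('top');s=capture('side')
a=np.hstack([cv2.resize(im,None,fx=7,fy=7,interpolation=cv2.INTER_CUBIC) for im in (t[145:215,420:475],s[105:175,245:300])]);save(a,'c4.png')
go([*P['P2'][:2],.0585],P['P2'][2]+np.pi/2)"
```

```text
force: [-0.3, -0.3, -0.1]
width: 0.0879
finger_force: 0.0
t 11.25 tool shift mm [-0.2  0.4 54.4] roll 0.0 F [0.19 0.53 0.12] z 0.1129 w 0.0918
```

View pics/c4.png

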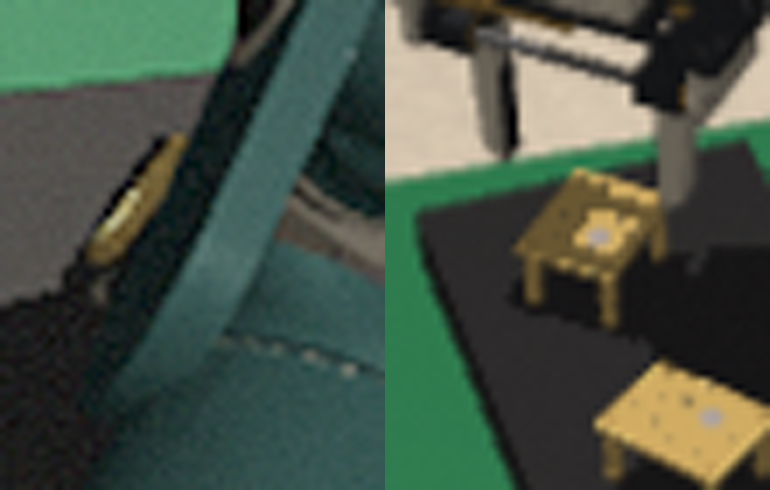

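In the side half, the open fingers straddle P2's long edges, with the tips at about (505,155) and (675,200). I'll descend and close.

```bash
python3 -m pendant '[[93,0,0,10,0],[93,0,0,20,0],[93,0,0,30,0],[93,0,0,40,0],[93,0,0,48,0],[93,0,0,54,0],[93,0,0,54,0],[93,0,0,54,0]]'|grep -E 'force|ee_pos'
python3 -m pendant '[[40,0,0,0,0],[40,0,0,0,0],[40,0,0,0,0],[40,0,0,0,0],[40,0,0,0,0],[40,0,0,0,0],[40,0,0,0,0],[40,0,0,0,0]]'
```

```text
ee_pos: [0.5476, -0.2699, 0.0591]
force: [0.3, -0.4, 0.3]
finger_force: 0.0
time: 12.85
ee_pos: [0.5475, -0.2698, 0.059]
tcp_rot: [[0.627, 0.779, 0.0], [0.779, -0.627, -0.0], [0.0, 0.0, -1.0]]
force: [-0.6, 1.3, 1.8]
width: 0.0591
finger_force: 30.0
```

Gripped at 59 mm. Lifting.

```bash
python3 -m pendant '[[40,0,0,-5,0],[40,0,0,-15,0],[40,0,0,-30,0],[40,0,0,-50,0],[40,0,0,-70,0],[40,0,0,-76,0],[40,0,0,-76,0],[40,0,0,-76,0]]'
python3 -c "
from h import *
go([.449,.137,.060],np.radians(79))"
```

```text
time: 13.65
ee_pos: [0.5472, -0.2697, 0.1343]
tcp_rot: [[0.627, 0.779, -0.001], [0.779, -0.627, 0.0], [-0.0, -0.001, -1.0]]
force: [1.1, -0.3, -1.9]
width: 0.0591
finger_force: 30.0
t 13.65 tool shift mm [ 255.2 -331.5   74.5] roll 1.085 F [ 1.06 -0.31 -1.87] z 0.1343 w 0.0591
```

```bash
python3 -m pendant '[[40,20,-26,0,0.1],[40,40,-52,0,0.2],[40,65,-84,0,0.3],[40,90,-117,0,0.4],[40,115,-149,0,0.5],[40,140,-182,0,0.6],[40,160,-208,0,0.7],[40,180,-234,0,0.8]]'|grep -E 'force|width'
python3 -c "
from h import *
go([.449,.137,.060],np.radians(79))"
```

```text
force: [-0.5, -0.0, -1.4]
width: 0.0589
finger_force: 30.0
t 14.45 tool shift mm [ -17.4 -120.5   73.9] roll 0.281 F [-0.53 -0.01 -1.42] z 0.1339 w 0.0589
```

```bash
python3 -m pendant '[[40,-4,-28,0,0.07],[40,-8,-56,0,0.14],[40,-12,-84,0,0.21],[40,-16,-105,0,0.28],[40,-17,-118,10,0.28],[40,-17,-118,25,0.28],[40,-17,-118,40,0.28],[40,-17,-118,40,0.28]]'|grep -E 'force|width'
python3 -c "
from h import *
t=capture('top');s=capture('side')
for i in range(2):
  r=spotter.silhouettes('tray','side')
  break
a=cv2.resize(s[190:250,270:360],None,fx=8,fy=8,interpolation=cv2.INTER_CUBIC);save(a,'c5.png')
print(proj('side',[.449,.137,.004]),proj('side',[.449,.137,.097]))
go([.449,.137,.0225],np.radians(79))"
```

```text
force: [0.3, -0.8, -2.6]
width: 0.059
finger_force: 30.0
[329.00903739 223.60085369] [330.1372676 205.7005591]
t 15.4 tool shift mm [-2.3 -4.2 72.4] roll 0.004 F [-0.16 -0.21 -2.67] z 0.0949 w 0.0591
```

View pics/c5.png

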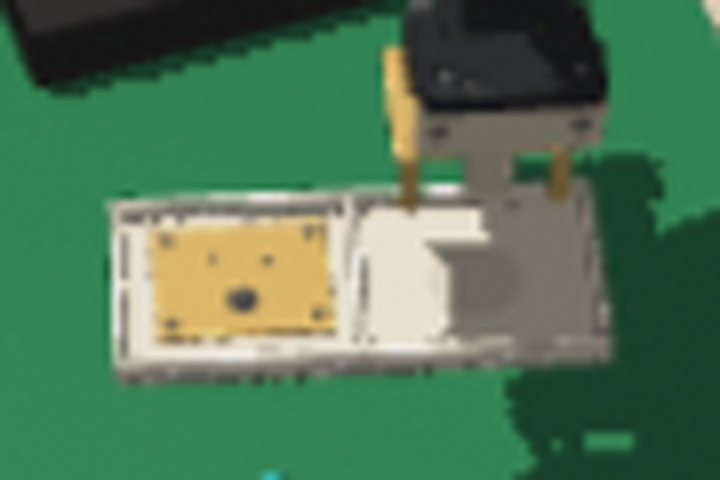

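The side crop shows the plate held over the empty bay, feet at about (408,195) and (560,185). The bay's centre disc is at about (480,275), close to my estimate. I'll check the disc from both cameras before lowering.

```bash
python3 -c "
from h import *
print(at_z('top',313.5,217.2,.004),at_z('side',329.5,224.6,.004))
go([.448,.137,.0225],np.radians(79))"
```

```text
[0.44828865 0.13900624 0.004     ] [0.44863681 0.14162273 0.004     ]
t 15.4 tool shift mm [-3.3 -4.  72.4] roll 0.004 F [-0.16 -0.21 -2.67] z 0.0949 w 0.0591
```

```bash
python3 -m pendant '[[40,-3,-5.5,10,0],[40,-3,-5.5,25,0],[40,-3,-5.5,40,0],[40,-3,-5.5,52,0],[40,-3,-5.5,60,0],[40,-3,-5.5,66,0],[40,-3,-5.5,66,0],[40,-3,-5.5,66,0]]'|grep -E 'force|width'
python3 -c "
from h import *
go([.4485,.1385,.0225],np.radians(79))"
```

```text
force: [-0.0, 0.6, -1.6]
width: 0.0592
finger_force: 30.0
t 16.2 tool shift mm [0.  0.5 6.7] roll 0.005 F [-0.    0.62 -1.55] z 0.0292 w 0.0592
```

```bash
python3 -m pendant '[[40,0,0,2,0],[40,0,0,4,0],[40,0,0,5,0],[40,0,0,5,0]]'|grep -E 'force|ee_pos'
for i in 1 2 3; do python3 -m pendant '[[40,0,0,0.6,0],[40,0,0,0.6,0],[40,0,0,0.6,0]]'|grep -E 'force|ee_pos'; done
```

```text
ee_pos: [0.4483, 0.139, 0.0238]
force: [-0.5, 0.9, -1.2]
finger_force: 30.0
ee_pos: [0.4483, 0.139, 0.0233]
force: [-0.2, 0.1, -2.2]
finger_force: 30.0
ee_pos: [0.4484, 0.139, 0.0229]
force: [-1.5, -0.4, 3.3]
finger_force: 30.0
ee_pos: [0.4485, 0.1391, 0.0228]
force: [-5.1, -0.9, 10.2]
finger_force: 30.0
```

The plate is down. I'll back off slightly, open, then lift.

```bash
python3 -m pendant '[[62,0,0,-0.6,0],[70,0,0,-0.6,0],[85,0,0,-0.6,0],[85,0,0,-0.6,0],[85,0,0,-0.6,0],[85,0,0,-0.6,0],[85,0,0,-0.6,0]]'|grep -E 'force|width'
python3 -m pendant '[[85,0,0,-10,0],[85,0,0,-30,0],[85,0,0,-60,0],[85,0,0,-100,0],[85,0,0,-140,0],[85,0,0,-140,0],[85,0,0,-140,0]]'|grep -E 'force|ee_pos|width'
```

```text
force: [-0.2, -0.0, 0.1]
width: 0.0854
finger_force: 0.0
ee_pos: [0.4486, 0.1391, 0.1638]
force: [-0.0, -1.0, 0.1]
width: 0.0851
finger_force: 0.0
```

```bash
python3 -c "
from h import *
s=capture('side');save(cv2.resize(s[115:245,240:360],None,fx=6,fy=4.6,interpolation=cv2.INTER_CUBIC),'c6.png')
print(proj('side',[.4485,.1385,.043]),readout.get_state()['time'])"
```

```text
[329.7413068  216.59331047] 18.95
```

View pics/c6.png

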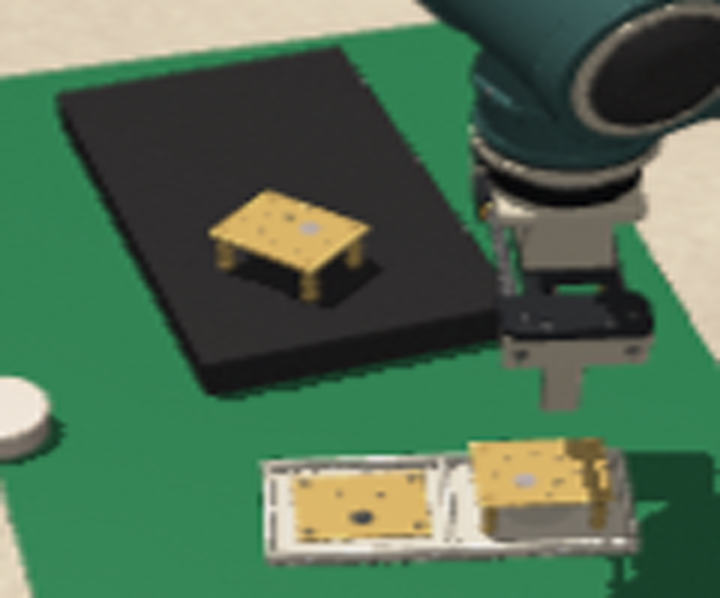

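The crop shows P2 standing level in the empty bay at about (540,472), 1 px from where I predicted it. P1 is untouched on the granite at (290,230), and the gripper is clear. I'm handing in.

```bash
python3 -c "
from h import *
print(bot.hand_in())"
```

```text
the job is handed in; nothing more can be done
None
```

The rocking plate was the one farther to the robot's right: its corner dipped about 1.5 mm and I pressed the opposite corner to rock it back. It now stands released in the tray's empty bay; the other plate is still on the granite, where I tried only one corner (rigid), and the job is handed in at about 19 s with no verdict shown.

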